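Step the coin feed wheel back one notch

ROBOT

A 6-joint arm with a two-finger parallel gripper is mounted at the origin on the work surface. World frame = base frame: x ahead of the robot, y to its left, z up, the work surface at z = 0. Lengths are in mm, angles in rad, forces in N, time in s.
With the tool pointing down it reaches from about 350 to 875 mm from the base axis. Payload 4.2 kg.
Tool frame: the origin (TCP) lies midway between the tips of the shut fingers; the grasp point (between the pads) lies 19 mm behind it; z points along the fingers, y is the direction in which the jaws open and shut (so a half turn about z gives the same grasp; the last joint's range is limited). The gripper opens to 85 mm and grips with 20 to 120 N. Pads are 22 mm wide; open, the fingers measure 114 mm over their backs; the gripper's body (76 mm by 85 mm) begins 54 mm behind the grasp point. The pads swing forward as they close: fully open they stand 13 mm farther back than shut.
Start: joints at [0.259, 0.385, 0.008, 0, -1.194, -0.259], TCP at [624.979, 0.025, 231.312] pointing down, gripper open.
Joint ranges: [-3.14, 3.14], [-1.21, 2.06], [-1.07, 1.41], [-3.16, 2.05], [-2.99, -0.16], [-3.1, 3.1]. Speed limits (rad/s): [2.79, 2.79, 3.14, 3.14, 3.14, 3.14].

INTERFACE

Orientations are given as a unit quaternion [x, y, z, w].
In Python, from bench import readout, optics, workorder, nets gives the robot as it stands. The module is installed in compiled form; this text tells all that it offers.
- The arm moves only by the tool move_arm, never from a script. Its argument "steps" is a list of rows, each a list of 7 numbers: the opening, from -1 (shut) to 1 (fully open), so that 0 is half open, then the shift along the world's x, y, z in mm, then the turn, a rotation vector about the world's x, y, z in rad. In form: [[gripper, tx, ty, tz, wx, wy, wz], ...]. A call has 1 to 5 rows; each row is the pose to reach, as a shift and turn from the pose commanded when the call began; what a row does not reach only later rows make up. A row lasts 1/12 s, in which the tool goes at most 41.7 mm and 7.16 degrees, less where a joint would pass 70% of its speed; a pose out of reach is approached as far as the arm can. A call with a gripper value outside its range is refused whole. The fingers move at their own pace and stop on an object; the grip force is fixed at half the most. Time passes only in rows, so rows that repeat a pose let the fingers close. It gives the time, the measured TCP pose, the force and the opening at its end, in the units of the state.
- readout.read_state(): the state, without advancing time (a new reading comes with each control period).
- optics.get_image(name): name is "scene" or "side" or "wrist"; returns a dict with "frame" (384x512x3 uint8, blue, green, red), "fx", "fy", "cx", "cy" (pixels), "rvec" (rotation vector, rad) and "tvec" (3), from world to camera coordinates, as OpenCV has them. Camera axes: x right, y down, z forward; pixel columns grow to the right and rows downward; lengths in mm; the calibration is good to about 2 mm. A picture is of the moment at which its call begins. There is no depth.
- workorder.job_done(): hands the job in, once; it reports no verdict.
Trained networks look in a picture, given as the dict that the camera call returned (one of the last four; its "shot" number tells which), for a name from the list of things; names that differ only in an ending like _2 or _b are one class to them, and where a whole thing is asked for, a point or a joint stands for the part that bears it (a point fixed in the world has none). Each returns a list of dicts, best first, with "conf" (0 to 1); they miss things now and then, are a little off and sometimes report something else, mostly with a low value. They report only what shows in the picture. A call takes as long as a camera call.
- nets.silhouettes(name, picture): "region" (384x512 bool, what is visible of it) and "extent" ([left, top, right, bottom] in pixels, round what is visible of it).
- nets.tip_of(name, picture): "uv" ([column, row] in pixels: a listed point, or the origin of a listed thing).
The state is a dict: "clock": time; "joints": joint angles; "joint_vel": joint speeds; "joint_efforts": joint torques, N m; "position": TCP position; "ee_rot": TCP orientation; "contact_force": force on the tool from outside, world axes, zero at the start; "wrist_torque": the same for the moment, N m; "gripper_width": finger opening in mm.
Only numpy, scipy, OpenCV 4.12 (cv2) and the standard library are available. Lean on these libraries where they do the work, as an engineer would, in place of code of your own. Each camera call takes 0.05 s, during which the arm holds its last target.

TASK

The coin feed wheel on the desk has been stepped one notch too far. With a fingertip, push the red ball lever outward, away from the wheel, so that the pawl lifts clear of the teeth and stays up; then push the wheel one notch (a tenth of a turn) backward, clockwise seen from above, by one of its blue pegs; then push the lever back in so that the pawl drops fully home in the next notch. Grip nothing, push gently, and leave the coin pot, torch, bell and coin tube where they stand.

Things in the scene. Friction and masses are not known exactly. Their poses are not given: they have to be found in the camera images.
- feeder: Coin feeder: fixed grey base 200 x 245 x 28 mm carrying a feed wheel and its pawl. Origin on the desk under the wheel's axis, z up; y points level from that axis to the pawl (base reaches 145 mm that way, 100 mm the other three ways). The pawl's level hinge, along x, is at y 118, z 64 mm, between two posts at x +-15 mm that reach z 74 mm.
- hub (a point): Top centre of the wheel's grey hub (radius 20 mm), 63 mm above the desk. The wheel is a dark steel disc of radius 91 mm, face 45 mm above the desk, with coins in shallow pockets up to 52 mm high and, at radius 76 to 90 mm, 10 bright steel saw teeth up to 57 mm high, each with a steep face and a ramp.
- peg (a point): Top centre of one of the wheel's five identical upright blue pegs: diameter 12 mm, from the wheel's face at 45 mm up to 80 mm above the desk, 58 mm from the axis, one every 72 degrees. At the start this one stands 162 degrees counterclockwise from the pawl, seen from above (feeder x -18, y -55 mm).
- wheel (a joint): Wheel angle, rad, counterclockwise from above (forward) positive. Notches are 0.628 apart; 0 is the middle of the present one, where the lowered pawl leaves 0.08 of play each way; one notch backward is -0.628. With the pawl down a steep face stops backward turning. Friction (0.12 Nm, 2 N at a peg) keeps it where left. Range -1.6 to 1.6.
- pawl (a joint): Angle of the red pawl about its hinge, rad: 0 is down, fully home in a notch; it grows as the nose lifts. From 0.4 the nose is clear of the teeth; stop at 0.85. Hinge friction (0.08 Nm, 1.5 N at the ball) keeps it at any angle. Its arm reaches 41 mm from the hinge toward the wheel, its top 5 mm above the hinge when down.
- ball (a point): Centre of the red ball, diameter 20 mm, on top of the pawl's lever (10 mm thick), 55 mm from the hinge. With the pawl down the lever is upright and this point 119 mm above the desk; it leans outward (feeder +y) as the pawl lifts.
- pot_mid (a point): Centre of a round brass pot full of coins, 84 mm wide, 50 mm high, loose; not to be moved.
- torch_mid (a point): Centre of a black pocket torch standing upright, 38 mm wide, 105 mm high, loose; not to be moved.
- bell_mid (a point): Centre of a steel desk bell, 72 mm wide, 50 mm high, loose; not to be moved.
- tube_mid (a point): Centre of a clear coin tube with a blue cap standing upright, 32 mm wide, 55 mm high, loose; not to be moved.

How it is judged (in metres and radians):
On the way, in this order (a step that is already met when the one before it is completed fails the run):
1. the pawl is lifted clear of the teeth, with the wheel still in its first notch (value of joint pawl above 0.4 rad and value of joint wheel between -0.2 and 0.2 rad), for 0.2 s.
2. the wheel is pushed back one notch with the pawl up (value of joint wheel between -0.728 and -0.528 rad and value of joint pawl above 0.35 rad), for 0.2 s.
3. the pawl is down, home in the next notch (value of joint wheel between -0.728 and -0.528 rad and value of joint pawl below 0.1 rad), for 0.2 s.
At the end, for the whole second after the job is handed in: The wheel rests one notch back (-0.628 rad, within 0.1 rad) with the pawl home (below 0.1 rad), and the pot, torch, bell and tube are within 15 mm of where they stood (all of step 3 and velocity of joint wheel between -0.05 and 0.05 rad/s and distance of each of pot_mid, torch_mid, bell_mid, tube_mid from where it was at the start of the episode below 0.015 m); the robot touches nothing.
It fails at once if the feeder, its pawl or its wheel is gripped or pushed hard (over 30 N) (contact force between the fingers and feeder above 30 N).
It fails at once if the coin pot is moved or lifted (over 15 mm) (distance of pot_mid from where it was at the start of the episode above 0.015 m).
It fails at once if the torch is moved or lifted (over 15 mm) (distance of torch_mid from where it was at the start of the episode above 0.015 m).
It fails at once if the bell is moved or lifted (over 15 mm) (distance of bell_mid from where it was at the start of the episode above 0.015 m).
It fails at once if the coin tube is moved or lifted (over 15 mm) (distance of tube_mid from where it was at the start of the episode above 0.015 m).
It also fails if it takes over 53 s, if anything falls off the work surface, if the arm or the gripper's body presses on something with over 40 N, if the wrist force passes 120 N, or if a joint passes its speed limit or range.

## Working session

There is one attempt and no reset: what is moved stays moved. The work goes in short steps, Python scripts to look and compute and a tool call to move; the robot and the scene stay as the last step left them, time stands still between calls to the robot, and variables do not carry over. Pictures are saved under pics/ and viewed, and the job is handed in when it is done.

Besides the shell and the picture viewer there is one more tool, called after "Request:" as name([rows], argument=value, ...), one row to a line, values as JSON. move_arm: Moves the arm, as the interface text tells. Its arguments: {"type":"object","properties":{"steps":{"type":"array","items":{"type":"array","items":{"type":"number"}}}},"required":["steps"]}

```bash
mkdir -p pics; cat > h.py <<'E'
import numpy as np, cv2
from bench import readout, optics, workorder, nets
def cam(p):
    R,_=cv2.Rodrigues(np.array(p["rvec"],float)); t=np.array(p["tvec"],float).reshape(3)
    return R,t
def ray(p,uv):
    R,t=cam(p); d=R.T@np.array([(uv[0]-p["cx"])/p["fx"],(uv[1]-p["cy"])/p["fy"],1.]); return -R.T@t,d
def atz(p,uv,z):
    c,d=ray(p,uv); return c+d*(z-c[2])/d[2]
def proj(p,X):
    R,t=cam(p); q=R@np.array(X,float)+t; return np.array([p["fx"]*q[0]/q[2]+p["cx"],p["fy"]*q[1]/q[2]+p["cy"]])
def tri(obs):
    A=np.zeros((3,3));b=np.zeros(3)
    for p,uv in obs:
        c,d=ray(p,uv); d=d/np.linalg.norm(d); M=np.eye(3)-np.outer(d,d); A+=M;b+=M@c
    X=np.linalg.solve(A,b); return X,[np.round(proj(p,X)-uv,1) for p,uv in obs]
E
python3 - <<'E'
from h import *
P={n:optics.get_image(n) for n in("scene","side","wrist")}
for n,p in P.items():
    cv2.imwrite(f"pics/a_{n}.png",p["frame"])
    print(n,"cam",np.round(ray(p,(256,192))[0]))
    for k in ["hub","ball","peg","feeder","pot_mid","torch_mid","bell_mid","tube_mid"]:
        r=nets.tip_of(k,p)
        print(n,k,[(np.round(a["uv"],1).tolist(),round(a["conf"],2)) for a in r[:3]], end=' ')
        z={"hub":63,"ball":119,"peg":80,"feeder":0,"pot_mid":25,"torch_mid":52,"bell_mid":25,"tube_mid":27}[k]
        if r: print(np.round(atz(p,r[0]["uv"],z)))
        else: print()
s=readout.read_state();print(s["clock"],s["position"],s["ee_rot"],s["contact_force"])
E
```

```text
scene cam [1055.   -5.  563.]
scene hub [([226.3, 205.0], 0.74)] [590. -91.  63.]
scene ball [([297.9, 193.7], 0.73)] [608.  21. 119.]
scene peg [([197.3, 186.7], 0.73)] [ 570. -141.   80.]
scene feeder [([228.4, 229.5], 0.94)] [589. -90.   0.]
scene pot_mid [([266.9, 168.4], 0.97), ([162.3, 170.9], 0.67)] [451. -34.  25.]
scene torch_mid [([195.4, 289.6], 0.68)] [ 744. -113.   52.]
scene bell_mid [([125.6, 233.4], 0.64)] [ 635. -253.   25.]
scene tube_mid [([162.6, 172.6], 0.8)] [ 486. -228.   27.]
side cam [ 269. -511.  575.]
side hub [([279.8, 213.3], 0.64)] [592. -93.  63.]
side ball [([258.3, 155.0], 0.57)] [613.  18. 119.]
side peg [([284.4, 229.6], 0.91)] [ 565. -145.   80.]
side feeder [([276.6, 235.5], 0.76)] [591. -91.   0.]
side pot_mid [([195.4, 230.7], 0.8)] [451. -20.  25.]
side torch_mid [] 
side bell_mid [([351.5, 278.0], 0.96)] [ 632. -255.   25.]
side tube_mid [([269.7, 304.4], 0.84)] [ 484. -227.   27.]
wrist cam [624. -69. 373.]
wrist hub [([287.3, 82.3], 0.82), ([320.7, 19.3], 0.65)] [592. -92.  63.]
wrist ball [([270.9, 219.2], 0.94)] [609.  27. 119.]
wrist peg [([320.1, 20.7], 0.65), ([283.2, 87.8], 0.44)] [ 567. -141.   80.]
wrist feeder [([280.4, 85.5], 0.82), ([267.6, 218.5], 0.48)] [593. -94.   0.]
wrist pot_mid [([408.4, 142.2], 0.63)] [448. -31.  25.]
wrist torch_mid [([132.1, 63.8], 0.97)] [ 744. -110.   52.]
wrist bell_mid [] 
wrist tube_mid [] 
1.35 [6.24979892e+02 1.45971512e-02 2.31310795e+02] [ 7.07110844e-01 -7.07102719e-01  5.33063012e-06  1.30045860e-05] [ 0.57188745 -0.18403055 -0.37736311]
```

```bash
python3 - <<'E'
import cv2,numpy as np
a=[cv2.imread(f"pics/a_{n}.png") for n in("scene","side","wrist")]
cv2.imwrite("pics/a1.png",cv2.resize(a[0],(800,600)))
cv2.imwrite("pics/a2.png",cv2.resize(a[1],(800,600)))
cv2.imwrite("pics/a3.png",cv2.resize(a[2],(800,600)))
E
```

```text
(no output)
```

View pics/a1.png

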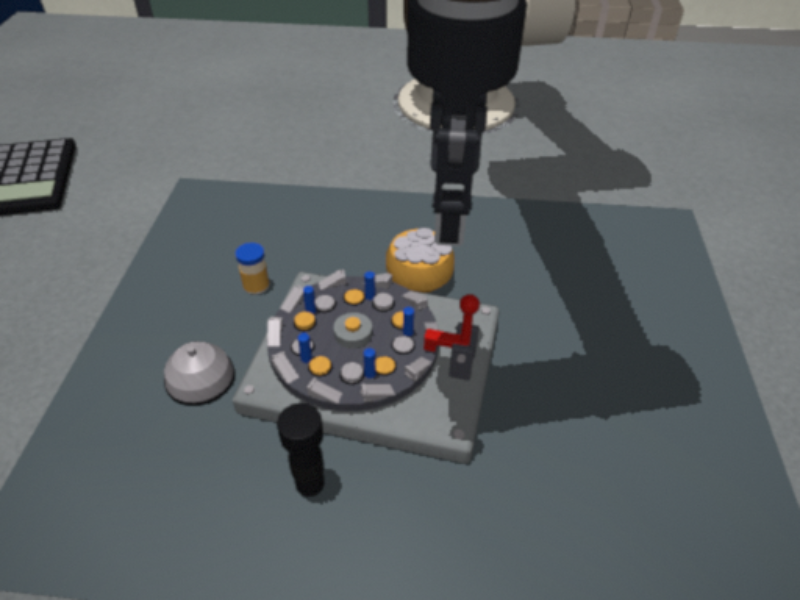

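View pics/a2.png

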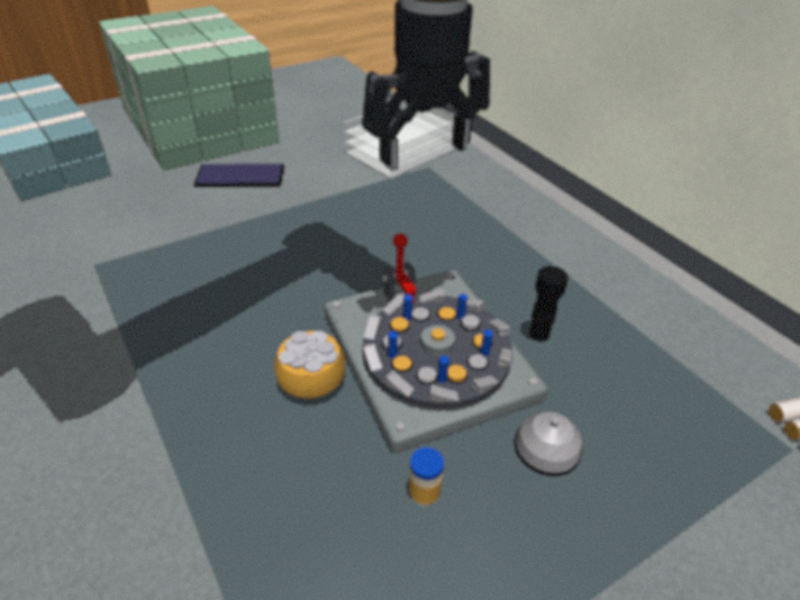

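View pics/a3.png

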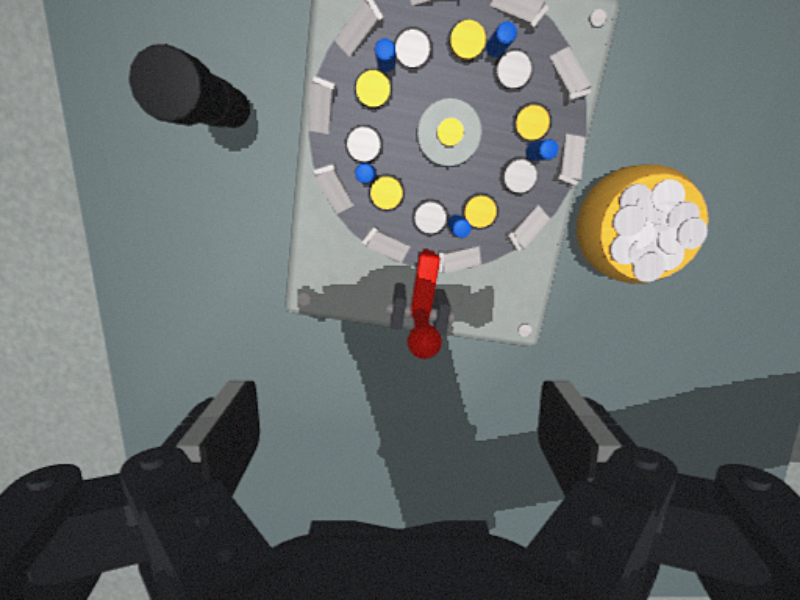

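Scene (800×600 view): the pawl and ball are at about (468,303), with the wheel hub at (353,325). Side: ball (400,241), hub (438,337). Wrist: ball (425,342), hub (450,131). The network points match these. The hub is near (591,-92) and the ball near (610,23). Their spacing is about 117 mm, against 118 expected.

```bash
python3 - <<'E'
from h import *
from scipy.optimize import least_squares
P=[optics.get_image(n) for n in("scene","side","wrist")]
th0=0
F={"hub":(0,0,63),"ball":(0,118,119),"peg":(-18,-55,80),"feeder":(0,0,0)}
obs=[]
for p in P:
    for k in F:
        r=nets.tip_of(k,p)
        if r and r[0]["conf"]>.5: obs.append((p,k,r[0]["uv"]))
def W(q,f):
    x,y,a=q; return np.array([x+f[0]*np.cos(a)+f[1]*np.sin(a), y-f[0]*np.sin(a)+f[1]*np.cos(a), f[2]])
fun=lambda q:np.concatenate([proj(p,W(q,F[k]))-uv for p,k,uv in obs])
s=least_squares(fun,[591,-92,.16],loss="soft_l1",x_scale=[1,1,.01])
print(s.x); print(np.round(s.fun.reshape(-1,2),1).tolist() if 0 else np.round(fun(s.x).reshape(-1,2),1).tolist(),[o[1] for o in obs])
for f in [(0,118,119),(0,85,100),(-18,-55,80),(15,118,74),(-15,118,74)]: print(f,W(s.x,f).round(1),[proj(p,W(s.x,f)).round() for p in P])
for n,p in zip("sdw",P):
    im=cv2.resize(p["frame"],(800,600))
    for f in [(100,145,28),(-100,145,28),(100,-100,28),(-100,-100,28),(0,118,119),(0,0,63)]+[(-58*np.sin(t),58*np.cos(t),80) for t in np.radians(162+72*np.arange(5))]:
        cv2.circle(im,tuple(int(v) for v in (proj(p,W(s.x,f))+.5)*1.5625),4,(0,255,0),1)
    cv2.imwrite(f"pics/b_{n}.png",im)
E
```

```text
[ 5.91357087e+02 -9.10415474e+01  1.45970213e-01]
[[-1.8, 1.8], [3.9, -0.6], [0.1, -0.7], [-0.8, 0.5], [-1.8, -1.0], [-5.8, -3.9], [0.7, -0.3], [0.0, -0.6], [0.2, 3.2], [-0.4, -1.4], [1.8, -1.7], [-1.2, 0.1]] ['hub', 'ball', 'peg', 'feeder', 'hub', 'ball', 'peg', 'feeder', 'hub', 'ball', 'peg', 'feeder']
(0, 118, 119) [608.5  25.7 119. ] [array([301., 194.]), array([254., 154.]), array([272., 217.])]
(0, 85, 100) [603.7  -6.9 100. ] [array([279., 199.]), array([261., 171.]), array([277., 177.])]
(-18, -55, 80) [ 565.5 -142.8   80. ] [array([197., 185.]), array([284., 229.]), array([322.,  19.])]
(15, 118, 74) [623.4  23.5  74. ] [array([297., 221.]), array([261., 170.]), array([255., 200.])]
(-15, 118, 74) [593.7  27.9  74. ] [array([300., 208.]), array([247., 173.]), array([284., 204.])]
```

View pics/b_w.png

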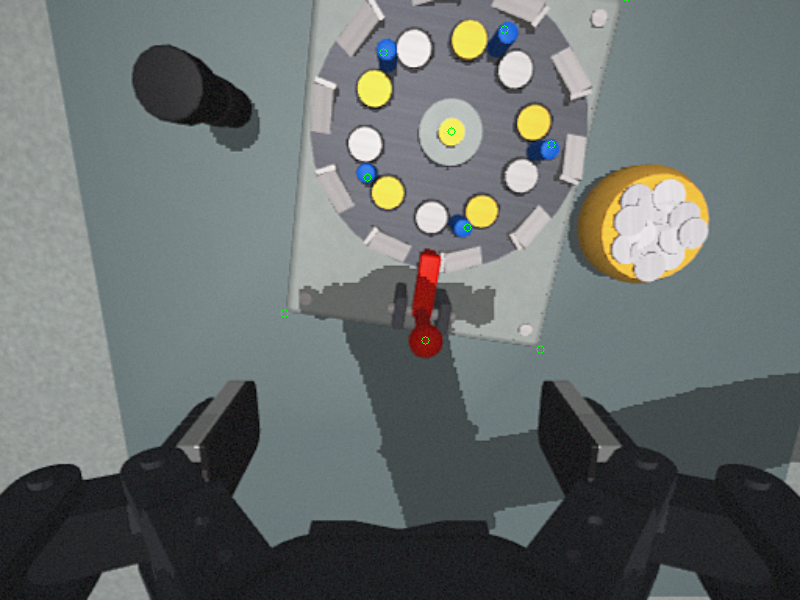

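View pics/b_s.png

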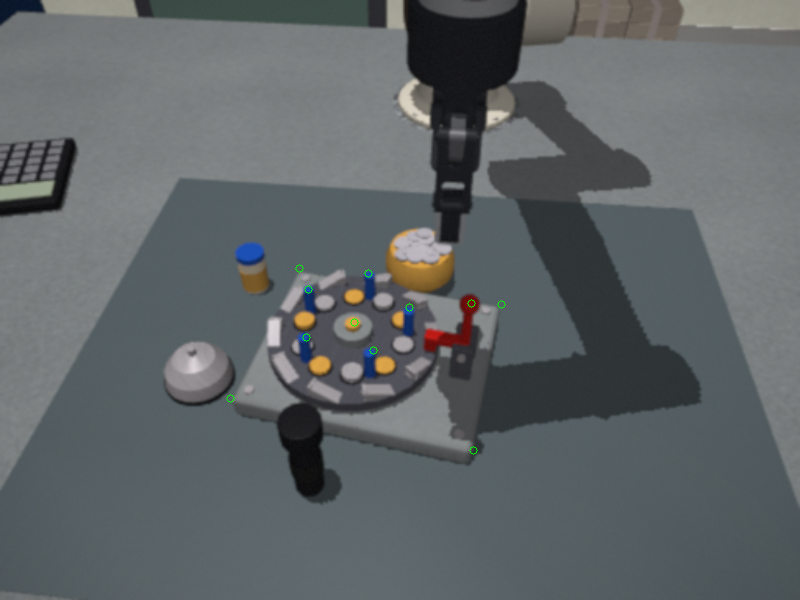

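Overlay circles sit on the ball, hub and pegs to within about 2 mm. Next I'll shut the gripper, align its yaw and come down inside the ball.

Request:
move_arm([
  [-1, -10, -4, 0, 0, 0, -0.08],
  [-1, -21, -7, -20, 0, 0, -0.15],
  [-1, -21, -7, -60, 0, 0, -0.15],
  [-1, -21, -7, -60, 0, 0, -0.15],
  [-1, -21, -7, -60, 0, 0, -0.15],
])

```text
clock: 2.52
position: [602.9, -7.4, 169.9]
ee_rot: [-0.652, 0.758, 0.001, -0.002]
contact_force: [0.8, 0.2, 0.4]
gripper_width: 25.5
```

Request:
move_arm([
  [-1, 0, 0, 0, 0, 0, 0],
  [-1, 0, 0, -30, 0, 0, 0],
  [-1, 0, 0, -69, 0, 0, 0],
  [-1, 0, 0, -69, 0, 0, 0],
  [-1, 0, 0, -69, 0, 0, 0],
])

```text
clock: 2.93
position: [604.3, -7.1, 102.7]
ee_rot: [-0.652, 0.758, -0.0, -0.001]
contact_force: [0.1, -0.0, 1.7]
gripper_width: -0.2
```

```bash
python3 - <<'E'
from h import *
s=readout.read_state();print(s["position"],s["contact_force"],s["gripper_width"],s["clock"])
a=[optics.get_image(n)["frame"] for n in("scene","side","wrist")]
cv2.imwrite("pics/c.png",np.vstack([np.hstack([cv2.resize(a[0][100:292,150:406],(400,300)),cv2.resize(a[1][80:272,150:406],(400,300))]),np.hstack([cv2.resize(a[2],(400,300)),np.zeros((300,400,3),np.uint8)])]))
E
```

```text
[604.29392845  -7.14779991 102.67484335] [ 0.09326202 -0.04243046  1.67795821] -0.1928685424880538 2.9333
```

View pics/c.png

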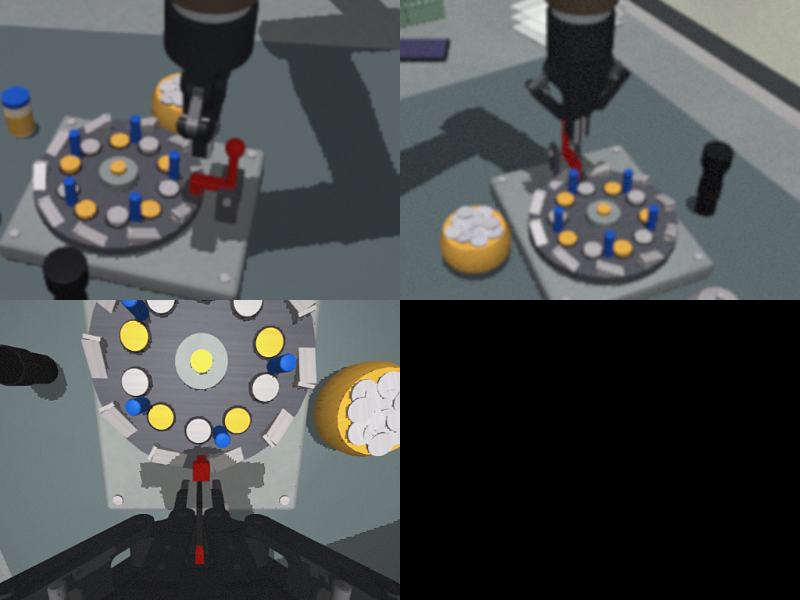

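The closed fingertips are in line with the pawl and just inside the ball (wrist tile: arm at (201,468), ball at (200,553)). Now I'll push outward slowly.

Request:
move_arm([
  [-1, 0.6, 4, 0, 0, 0, 0],
  [-1, 1.2, 8, 0, 0, 0, 0],
  [-1, 1.8, 12, 0, 0, 0, 0],
  [-1, 2.4, 16, 0, 0, 0, 0],
  [-1, 3, 20, 0, 0, 0, 0],
])

```text
clock: 3.5
position: [607.3, 13.3, 103.0]
ee_rot: [-0.652, 0.758, -0.0, 0.0]
contact_force: [0.4, -2.8, 1.6]
gripper_width: 0.3
```

Request:
move_arm([
  [-1, 0.5, 3, 0, 0, 0, 0],
  [-1, 0.9, 6, 0, 0, 0, 0],
  [-1, 1.4, 9, 0, 0, 0, 0],
  [-1, 1.8, 12, 0, 0, 0, 0],
  [-1, 2.2, 15, 0, 0, 0, 0],
])

```text
clock: 3.92
position: [608.7, 28.1, 101.6]
ee_rot: [-0.652, 0.758, 0.0, -0.001]
contact_force: [0.3, -2.0, -2.4]
gripper_width: 0.0
```

Request:
move_arm([
  [-1, 0.5, 3, 0, 0, 0, 0],
  [-1, 0.9, 6, 0, 0, 0, 0],
  [-1, 1.4, 9, 0, 0, 0, 0],
  [-1, 1.7, 11, 0, 0, 0, 0],
  [-1, 1.7, 11, 0, 0, 0, 0],
])

```text
clock: 4.33
position: [610.0, 39.1, 101.7]
ee_rot: [-0.652, 0.758, 0.001, -0.001]
contact_force: [-2.2, -2.6, -2.3]
gripper_width: -0.1
```

```bash
cat > look.py <<'E'
from h import *
import sys
from scipy.optimize import minimize_scalar
q=(591.36,-91.04,.149)
def W(f):
    x,y,a=q; return np.array([x+f[0]*np.cos(a)+f[1]*np.sin(a), y-f[0]*np.sin(a)+f[1]*np.cos(a), f[2]])
s=readout.read_state();print(np.round(s["position"],1),np.round(s["contact_force"],1),s["clock"])
a=[]
for n in("scene","side","wrist"):
    p=optics.get_image(n); im=cv2.resize(p["frame"],(800,600)); 
    B=lambda t:np.array(W((0,118+55*np.sin(t),64+55*np.cos(t))))
    for r in nets.tip_of("ball",p)[:1]:
        m=minimize_scalar(lambda t:np.sum((proj(p,B(t))-r["uv"])**2),bounds=(-.3,1.2),method="bounded"); print(n,"pawl",round(m.x,2),"res",round(m.fun**.5,1),round(r["conf"],2))
    Pg=lambda t:W((-58*np.sin(t),58*np.cos(t),80))
    for r in nets.tip_of("peg",p)[:5]:
        X=atz(p,r["uv"],80)-W((0,0,80)); ang=np.arctan2(-X[0],X[1])+q[2]
        d=(np.degrees(ang)-162+36)%72-36
        print(n,"peg deg",round(np.degrees(ang)%360,1),"wheel",round(np.radians(d),2),"r",round(np.hypot(*X[:2]),1),round(r["conf"],2))
    # blue mask pegs
    a.append(p["frame"])
cv2.imwrite("pics/"+sys.argv[1],np.vstack([np.hstack([cv2.resize(a[0][100:292,150:406],(400,300)),cv2.resize(a[1][80:272,150:406],(400,300))]),np.hstack([cv2.resize(a[2],(400,300)),np.zeros((300,400,3),np.uint8)])]))
E
python3 look.py d.png
```

```text
[610.   39.1 101.7] [-2.2 -2.6 -2.3] 4.3333
scene pawl 0.65 res 2.0 0.94
scene peg deg 166.3 wheel 0.07 r 63.6 0.56
side peg deg 157.8 wheel -0.07 r 58.3 0.96
```

View pics/d.png

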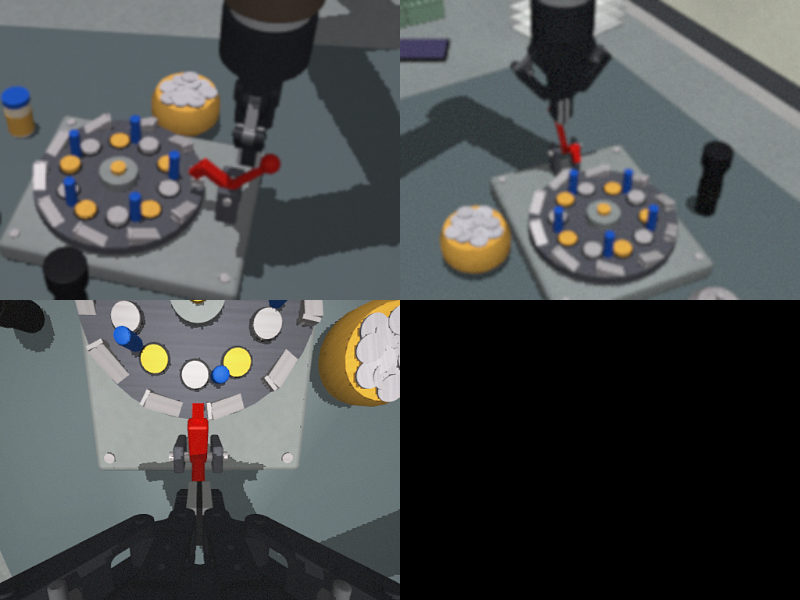

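Pawl is at about 0.65 rad and stays under light force (scene tile: ball at (270,163), nose raised at (197,170)); the wheel is still in its first notch. Next: back off, rise and go over the wheel.

Request:
move_arm([
  [-1, -2, -15, 0, 0, 0, 0],
  [-1, -2, -15, 30, 0, 0, 0],
  [-1, -4, -40, 50, 0, 0, 0],
  [-1, -8, -78, 50, 0, 0, 0],
  [-1, -11, -116, 50, 0, 0, 0],
])

```text
clock: 5.2
position: [602.2, -77.5, 155.5]
ee_rot: [-0.653, 0.757, -0.002, 0.004]
contact_force: [0.3, 0.1, -0.8]
gripper_width: 0.3
```

Request:
move_arm([
  [-1, -2, -36, 0, 0, 0, 0],
  [-1, -5, -72, 0, 0, 0, 0],
  [-1, -5, -72, 0, 0, 0, 0],
  [-1, -5, -72, 0, 0, 0, 0],
  [-1, -5, -72, 0, 0, 0, 0],
])

```text
clock: 5.62
position: [595.6, -149.4, 153.0]
ee_rot: [-0.652, 0.758, -0.001, 0.001]
contact_force: [-0.2, -0.1, 0.3]
gripper_width: -0.1
```

```bash
python3 look.py e.png
```

```text
[ 595.6 -149.4  153. ] [-0.2 -0.1  0.3] 5.6167
scene pawl 0.57 res 0.8 0.73
scene peg deg 164.7 wheel 0.05 r 55.3 0.59
side peg deg 159.6 wheel -0.04 r 59.5 0.73
wrist peg deg 162.1 wheel 0.0 r 55.3 0.79
```

View pics/e.png

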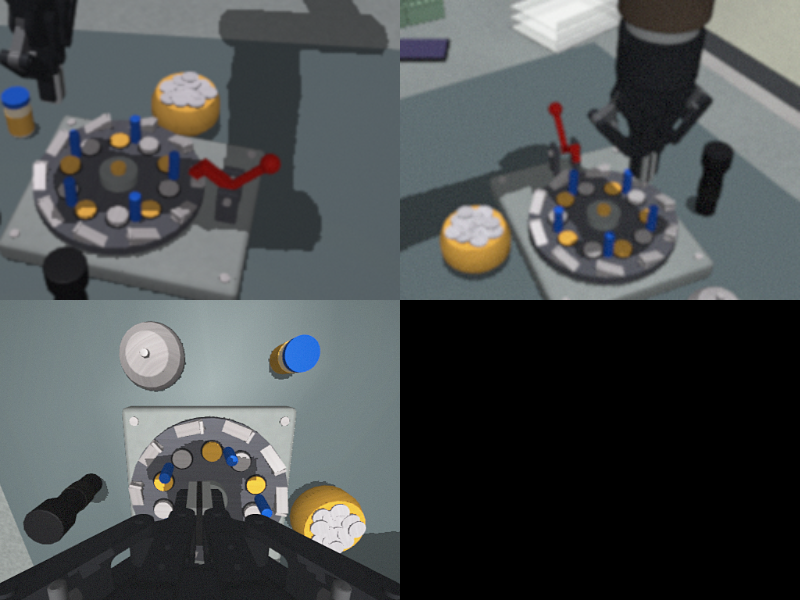

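Pawl stayed up (about 0.6). The finger is above the gap between the two rear pegs (wrist tile: (231,460) and (166,472)), so I'll lower it.

Request:
move_arm([
  [-1, 0, 0, -35, 0, 0, 0],
  [-1, 0, 0, -65, 0, 0, 0],
  [-1, 0, 0, -87, 0, 0, 0],
  [-1, 0, 0, -87, 0, 0, 0],
  [-1, 0, 0, -87, 0, 0, 0],
])

```text
clock: 6.48
position: [594.5, -149.0, 64.5]
ee_rot: [-0.652, 0.758, 0.001, -0.001]
contact_force: [-0.2, -0.1, 0.9]
gripper_width: 0.1
```

```bash
python3 look.py f.png
```

```text
[ 594.5 -149.    64.5] [-0.2 -0.1  0.9] 6.4833
scene pawl 0.61 res 0.5 0.72
scene peg deg 165.5 wheel 0.06 r 59.1 0.94
side pawl 0.34 res 0.4 0.67
side peg deg 160.2 wheel -0.03 r 55.3 0.82
wrist peg deg 159.5 wheel -0.04 r 57.0 0.57
```

View pics/f.png

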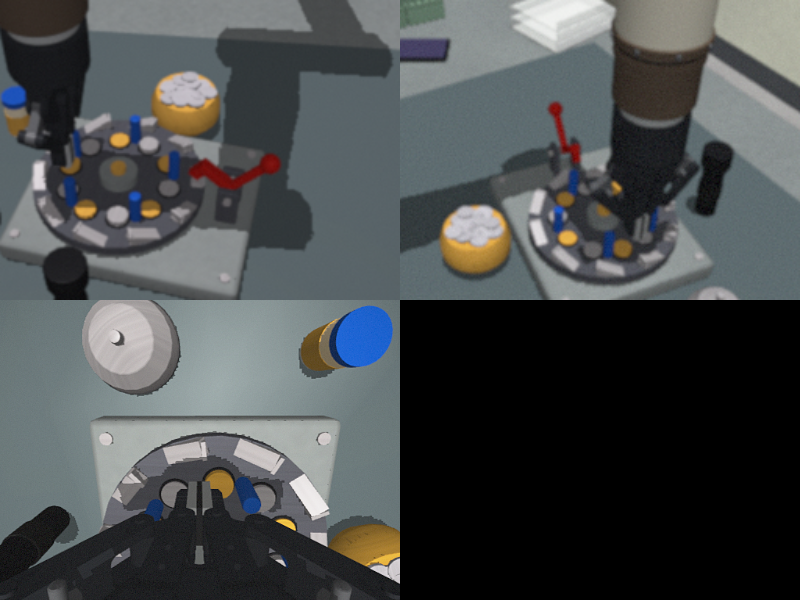

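```bash
python3 - <<'E'
from h import *
import re
q=(591.36,-91.04,.149)
def W(f):
    x,y,a=q; return np.array([x+f[0]*np.cos(a)+f[1]*np.sin(a), y-f[0]*np.sin(a)+f[1]*np.cos(a), f[2]])
for n in("scene","side"):
    p=optics.get_image(n);f=p["frame"].astype(int)
    m=(f[...,2]>110)&(f[...,1]<50)&(f[...,0]<50)
    cv2.imwrite(f"pics/m_{n}.png",cv2.resize(p["frame"][120:230,220:360],(800,600),interpolation=cv2.INTER_CUBIC))
    r=nets.tip_of("ball",p)[:1]; print(n,[np.round(x["uv"],1) for x in r])
    for t in(0,.3,.4,.5,.6,.7): print(t,proj(p,W((0,118+55*np.sin(t),64+55*np.cos(t)))).round(1),proj(p,W((0,118-41*np.cos(t),64+41*np.sin(t)))).round(1))
E
```

```text
scene [array([322.3, 204.1])]
0 [300.9 194.2] [272.5 214. ]
0.3 [311.6 197.3] [273.9 209. ]
0.4 [315.  198.8] [274.9 207.5]
0.5 [318.1 200.5] [276.1 206.1]
0.6 [321.  202.4] [277.5 204.8]
0.7 [323.7 204.5] [279.2 203.6]
side [array([199. , 235.9])]
0 [254.6 153.7] [262.1 187.3]
0.3 [251.4 150.3] [261.9 182.1]
0.4 [250.4 149.7] [261.7 180.2]
0.5 [249.5 149.4] [261.4 178.2]
0.6 [248.6 149.3] [261.  176.2]
0.7 [247.8 149.5] [260.6 174.2]
```

View pics/m_scene.png

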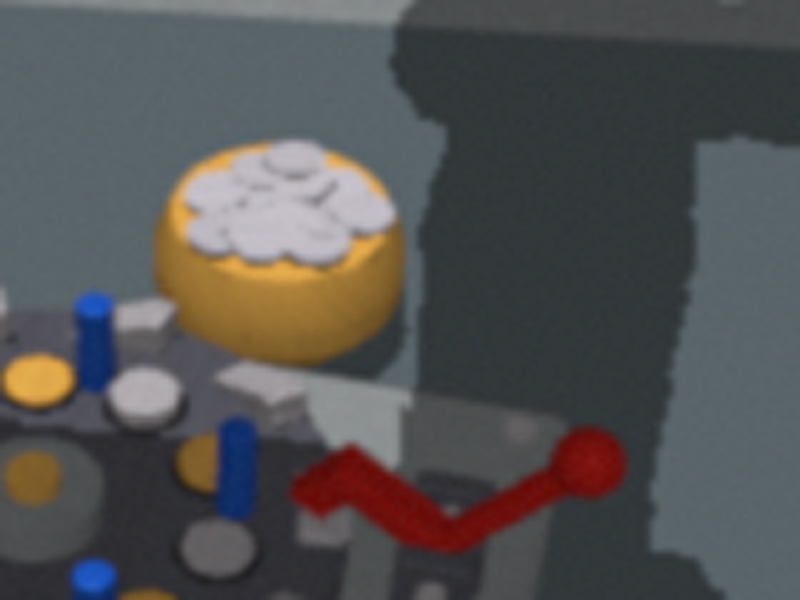

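View pics/m_side.png

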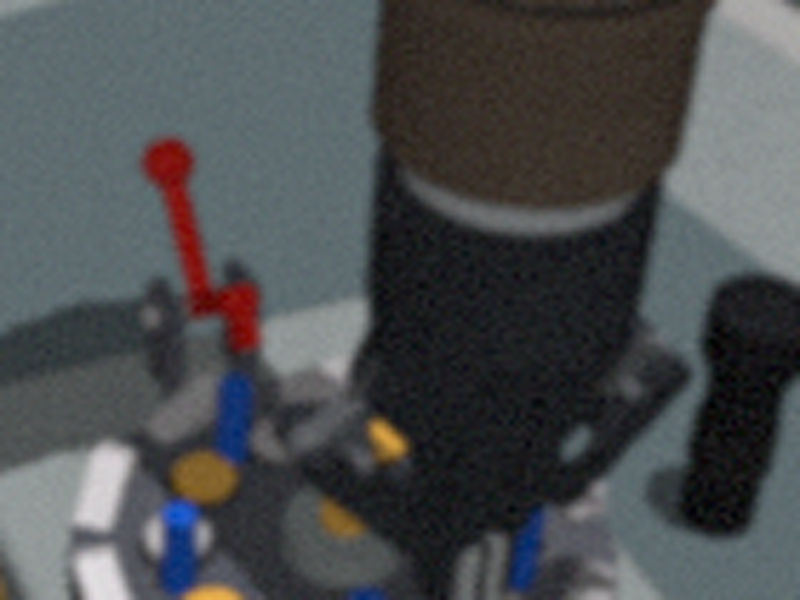

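Pawl is about 0.63 in the scene view (ball at u=322, v=204). Now I'll push the peg, going part of the way first so I can check the contact offset.

Request:
move_arm([
  [-1, -4, 1.5, 0, 0, 0, 0],
  [-1, -8.7, 3, 0, 0, 0, 0],
  [-1, -12, 5, 0, 0, 0, 0],
  [-1, -15.5, 7, 0, 0, 0, 0],
  [-1, -19, 9.6, 0, 0, 0, 0],
])

```text
clock: 7.55
position: [576.2, -139.5, 65.6]
ee_rot: [-0.652, 0.758, -0.001, 0.001]
contact_force: [2.1, -1.7, 0.1]
gripper_width: -0.4
```

```bash
python3 look.py g.png
```

```text
[ 576.2 -139.5   65.6] [ 2.1 -1.7  0.1] 7.55
scene pawl 0.66 res 1.4 0.59
scene peg deg 151.5 wheel -0.18 r 53.2 0.67
side pawl 0.15 res 0.0 0.52
side peg deg 152.5 wheel -0.17 r 60.2 0.74
wrist peg deg 149.1 wheel -0.22 r 56.9 0.84
```

View pics/g.png

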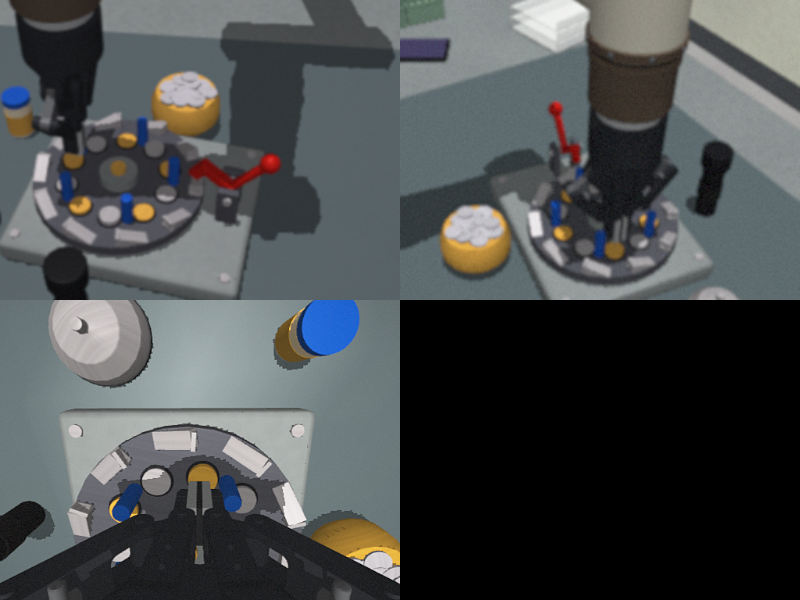

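The wheel has turned about -0.19, which matches the planned contact offset. I'll continue to just short of the target.

Request:
move_arm([
  [-1, -3, 2.5, 0, 0, 0, 0],
  [-1, -6, 5.5, 0, 0, 0, 0],
  [-1, -8.6, 8.5, 0, 0, 0, 0],
  [-1, -11.5, 12.5, 0, 0, 0, 0],
  [-1, -14, 16.5, 0, 0, 0, 0],
])

```text
clock: 8.42
position: [561.8, -122.6, 65.5]
ee_rot: [-0.652, 0.758, -0.0, 0.0]
contact_force: [1.9, -2.2, -0.9]
gripper_width: -0.1
```

```bash
python3 look.py i.png
```

```text
[ 561.8 -122.6   65.5] [ 1.9 -2.2 -0.9] 8.4167
scene pawl 0.7 res 1.3 0.73
scene peg deg 131.2 wheel -0.54 r 55.3 0.63
side pawl 0.39 res 2.0 0.73
side peg deg 130.6 wheel -0.55 r 57.1 0.92
wrist peg deg 128.0 wheel -0.59 r 56.4 0.95
wrist peg deg 195.5 wheel 0.58 r 144.6 0.63
```

View pics/i.png

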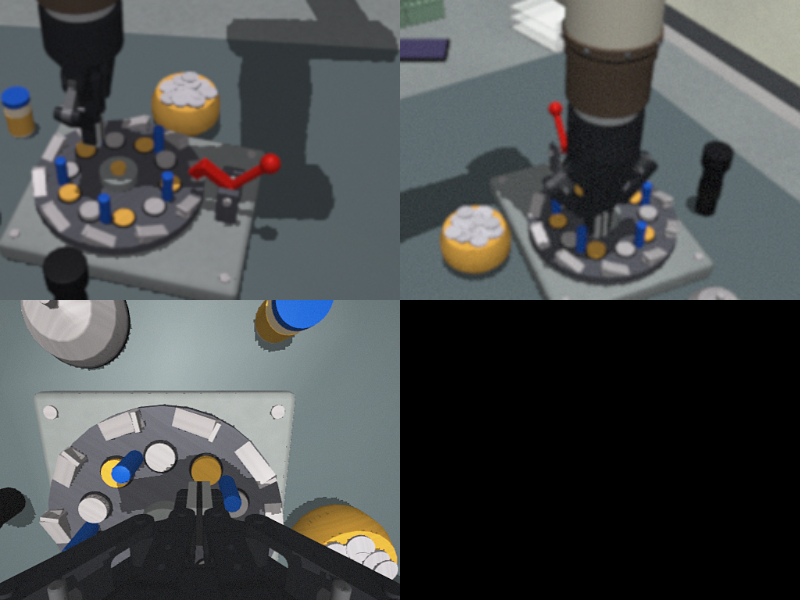

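About -0.56 now; I'll add a nudge of roughly 3 mm, then back off and rise for a clear check.

Request:
move_arm([
  [-1, -0.9, 1.4, 0, 0, 0, 0],
  [-1, -1.7, 2.6, 0, 0, 0, 0],
  [-1, -1.7, 2.6, 0, 0, 0, 0],
  [-1, -1.7, 2.6, 0, 0, 0, 0],
])

```text
clock: 9.2
position: [560.7, -120.3, 65.5]
ee_rot: [-0.652, 0.758, -0.0, 0.0]
contact_force: [1.2, -0.9, -0.3]
gripper_width: 0.0
```

Request:
move_arm([
  [-1, 4, -3.5, 0, 0, 0, 0],
  [-1, 8, -7, 0, 0, 0, 0],
  [-1, 8, -7, 35, 0, 0, 0],
  [-1, 8, -7, 70, 0, 0, 0],
  [-1, 8, -7, 100, 0, 0, 0],
])

```text
clock: 9.62
position: [568.3, -127.8, 166.8]
ee_rot: [-0.652, 0.758, 0.0, -0.0]
contact_force: [0.7, 0.0, 0.9]
gripper_width: -0.1
```

Request:
move_arm([
  [-1, 10, 40, 10, 0, 0, 0],
  [-1, 20, 80, 10, 0, 0, 0],
  [-1, 25, 120, 10, 0, 0, 0],
  [-1, 30, 160, 10, 0, 0, 0],
  [-1, 38, 200, 10, 0, 0, 0],
])

```text
clock: 10.03
position: [605.7, 74.1, 175.5]
ee_rot: [-0.652, 0.758, 0.0, -0.0]
contact_force: [0.5, 0.2, 0.3]
gripper_width: 0.0
```

```bash
python3 look.py j.png
cat > wh.py <<'E'
from h import *
from scipy.optimize import least_squares
q=(591.36,-91.04,.149)
# blue peg tops: fit wheel angle by matching blue mask against peg model in each view
def W(f):
    x,y,a=q; return np.array([x+f[0]*np.cos(a)+f[1]*np.sin(a), y-f[0]*np.sin(a)+f[1]*np.cos(a), f[2]])
for n in("scene","side","wrist"):
    p=optics.get_image(n);f=p["frame"].astype(int)
    m=((f[...,0]>f[...,2]+45)&(f[...,0]>f[...,1]+30)).astype(np.float32)
    m=cv2.GaussianBlur(m,(0,0),1)
    best=[]
    for w in np.arange(-1.2,.3,.01):
        sc=0
        im=np.zeros(m.shape,np.uint8)
        for k in range(5):
            t=np.radians(162+72*k)+w
            pts=[proj(p,W((-58*np.sin(t)+6*np.cos(g),58*np.cos(t)+6*np.sin(g),z))) for g in np.linspace(0,6.28,16) for z in(47,80)]
            cv2.fillConvexPoly(im,cv2.convexHull(np.array(pts).round().astype(np.int32)),1)
        sc=(m*im).sum()/np.sqrt(im.sum()+1)
        best.append((sc,w))
    best.sort(reverse=True); print(n,[(round(float(a),1),round(b,2)) for a,b in best[:6]])
E
python3 wh.py
```

```text
[605.7  74.1 175.5] [0.5 0.2 0.3] 10.0333
scene pawl 0.61 res 0.5 0.69
scene peg deg 129.4 wheel -0.57 r 51.5 0.91
scene peg deg 289.3 wheel -0.29 r 19.3 0.39
side pawl 0.26 res 1.3 0.56
side peg deg 129.0 wheel -0.58 r 54.7 0.98
wrist pawl 0.67 res 1.9 0.89
scene [(18.6, np.float64(-0.61)), (18.5, np.float64(-0.63)), (18.4, np.float64(-0.62)), (18.4, np.float64(-0.64)), (18.3, np.float64(-0.6)), (18.2, np.float64(-0.59))]
side [(15.6, np.float64(-0.61)), (15.5, np.float64(-0.6)), (15.2, np.float64(-0.64)), (15.2, np.float64(-0.62)), (15.2, np.float64(-0.63)), (15.1, np.float64(-0.59))]
wrist [(23.2, np.float64(-0.61)), (23.2, np.float64(-0.62)), (23.0, np.float64(-0.63)), (22.9, np.float64(-0.6)), (22.6, np.float64(-0.59)), (22.4, np.float64(-0.64))]
```

View pics/j.png

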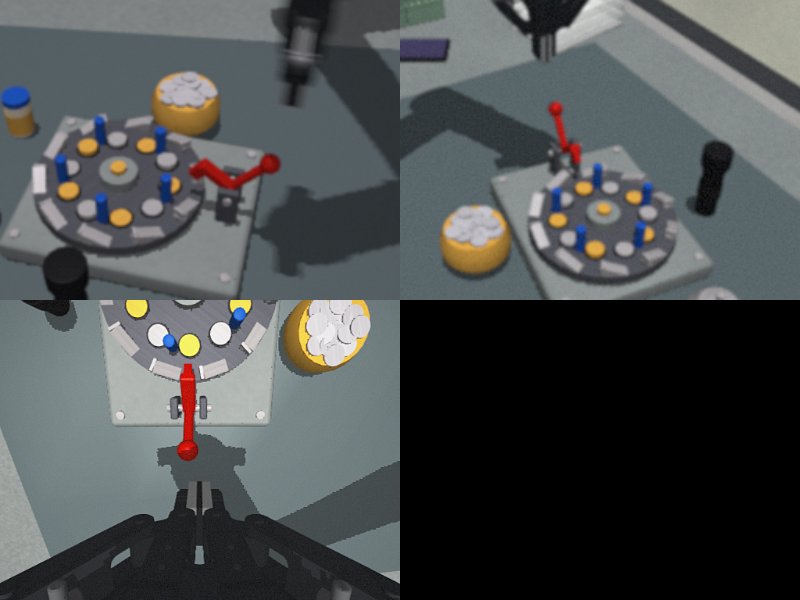

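The wheel reads about -0.615 in all three views, with the pawl still up (wrist tile: ball (187,451), nose (187,368)). I'll go outside the ball and down.

Request:
move_arm([
  [-1, 12.5, 14, 0, 0, 0, 0],
  [-1, 12.5, 14, 0, 0, 0, 0],
  [-1, 12.5, 14, -35, 0, 0, 0],
  [-1, 12.5, 14, -72, 0, 0, 0],
  [-1, 12.5, 14, -72, 0, 0, 0],
])

```text
clock: 11.05
position: [613.4, 85.0, 96.1]
ee_rot: [-0.651, 0.759, 0.004, -0.006]
contact_force: [-1.5, -1.2, -1.8]
gripper_width: -0.2
```

```bash
python3 look.py k.png
```

```text
[613.4  85.   96.1] [-1.5 -1.2 -1.8] 11.05
scene pawl 0.69 res 2.7 0.82
scene peg deg 130.9 wheel -0.54 r 54.6 0.78
scene peg deg 59.9 wheel -0.52 r 98.2 0.74
side pawl 0.26 res 0.4 0.75
side peg deg 130.2 wheel -0.56 r 62.7 0.58
wrist pawl 0.73 res 1.1 0.71
```

View pics/k.png

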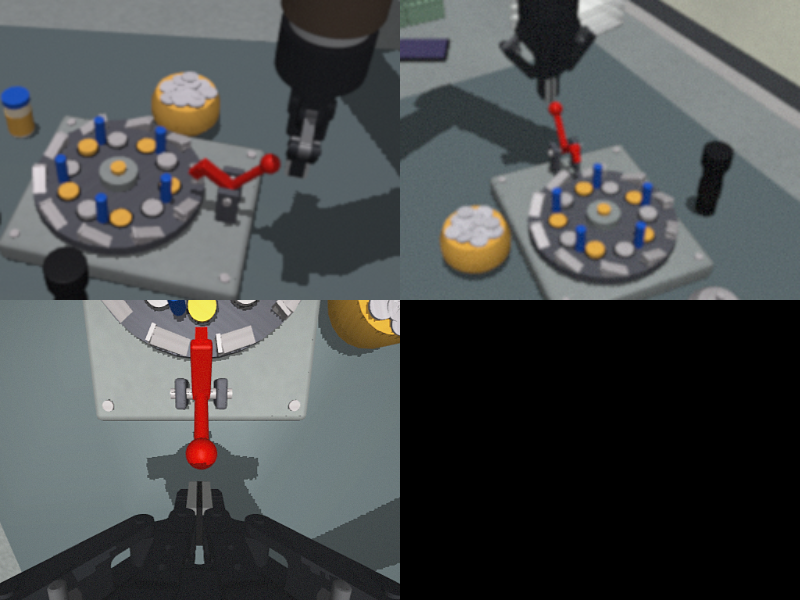

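Aligned (wrist tile: ball (201,453), finger (200,490)). Now I'll push inward gently.

Request:
move_arm([
  [-1, -0.6, -4, 0, 0, 0, 0],
  [-1, -1.2, -8, 0, 0, 0, 0],
  [-1, -1.8, -12, 0, 0, 0, 0],
  [-1, -2.4, -16, 0, 0, 0, 0],
  [-1, -3, -20, 0, 0, 0, 0],
])

```text
clock: 11.92
position: [618.3, 68.9, 106.1]
ee_rot: [-0.653, 0.758, -0.001, 0.004]
contact_force: [1.2, 4.9, 3.9]
gripper_width: 0.1
```

Request:
move_arm([
  [-1, -0.5, -3.5, 0, 0, 0, 0],
  [-1, -1, -7, 0, 0, 0, 0],
  [-1, -1.5, -10, 0, 0, 0, 0],
  [-1, -2, -13, 0, 0, 0, 0],
  [-1, -2.2, -15, 0, 0, 0, 0],
])

```text
clock: 12.33
position: [613.1, 51.0, 102.9]
ee_rot: [-0.652, 0.758, 0.0, -0.001]
contact_force: [0.0, 2.2, 0.9]
gripper_width: 0.3
```

```bash
python3 look.py l.png; python3 wh.py
```

```text
[613.1  51.  102.9] [0.  2.2 0.9] 12.3333
scene pawl 0.13 res 1.3 0.79
scene peg deg 133.4 wheel -0.5 r 48.1 0.84
side pawl -0.03 res 0.0 0.88
side peg deg 133.9 wheel -0.49 r 60.2 0.9
wrist pawl 0.12 res 1.5 0.63
scene [(18.7, np.float64(-0.61)), (18.6, np.float64(-0.63)), (18.5, np.float64(-0.62)), (18.5, np.float64(-0.64)), (18.4, np.float64(-0.6)), (18.3, np.float64(-0.59))]
side [(15.5, np.float64(-0.61)), (15.4, np.float64(-0.6)), (15.2, np.float64(-0.63)), (15.2, np.float64(-0.62)), (15.2, np.float64(-0.64)), (15.1, np.float64(-0.59))]
wrist [(33.9, np.float64(-0.62)), (33.8, np.float64(-0.61)), (33.6, np.float64(-0.63)), (33.3, np.float64(-0.6)), (32.7, np.float64(-0.64)), (32.3, np.float64(-0.59))]
```

View pics/l.png

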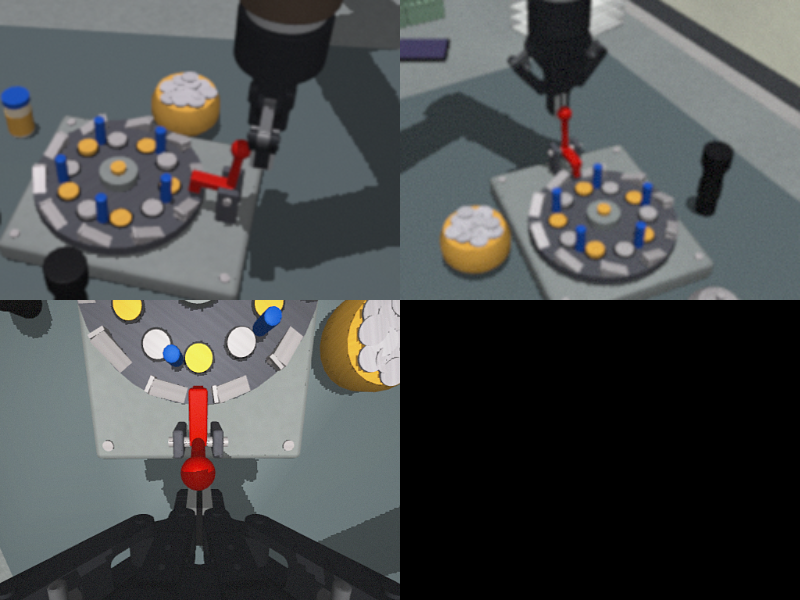

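The nose is between two teeth and the pawl is about 0.1. I'll finish in small steps and watch the force.

Request:
move_arm([
  [-1, -0.2, -1, 0, 0, 0, 0],
  [-1, -0.3, -2, 0, 0, 0, 0],
  [-1, -0.45, -3, 0, 0, 0, 0],
  [-1, -0.45, -3, 0, 0, 0, 0],
])

```text
clock: 13.27
position: [613.2, 48.9, 103.6]
ee_rot: [-0.652, 0.758, -0.0, 0.0]
contact_force: [-0.9, 1.5, 0.7]
gripper_width: 0.0
```

Request:
move_arm([
  [-1, -0.15, -1, 0, 0, 0, 0],
  [-1, -0.3, -2, 0, 0, 0, 0],
  [-1, -0.3, -2, 0, 0, 0, 0],
])

```text
clock: 13.52
position: [613.0, 46.7, 103.5]
ee_rot: [-0.652, 0.758, -0.0, 0.0]
contact_force: [0.4, 1.4, 2.2]
gripper_width: -0.1
```

Request:
move_arm([
  [-1, -0.15, -1, 0, 0, 0, 0],
  [-1, -0.15, -1, 0, 0, 0, 0],
])

```text
clock: 13.68
position: [612.8, 45.6, 103.5]
ee_rot: [-0.652, 0.758, -0.0, 0.0]
contact_force: [1.4, 1.2, 0.5]
gripper_width: 0.1
```

Request:
move_arm([
  [-1, -0.15, -1, 0, 0, 0, 0],
  [-1, -0.15, -1, 0, 0, 0, 0],
])

```text
clock: 13.85
position: [612.8, 45.1, 103.5]
ee_rot: [-0.652, 0.758, -0.0, 0.001]
contact_force: [1.4, 3.0, 2.0]
gripper_width: 0.3
```

```bash
python3 look.py m.png; python3 wh.py
```

```text
[612.8  45.1 103.5] [1.4 3.  2. ] 13.85
scene pawl 0.02 res 0.1 0.73
scene peg deg 127.4 wheel -0.6 r 53.6 0.91
side pawl -0.18 res 1.7 0.74
side peg deg 133.1 wheel -0.5 r 59.8 0.96
wrist pawl 0.01 res 0.3 0.57
scene [(18.7, np.float64(-0.61)), (18.7, np.float64(-0.63)), (18.5, np.float64(-0.62)), (18.5, np.float64(-0.64)), (18.5, np.float64(-0.6)), (18.4, np.float64(-0.59))]
side [(15.6, np.float64(-0.61)), (15.5, np.float64(-0.6)), (15.3, np.float64(-0.64)), (15.3, np.float64(-0.62)), (15.3, np.float64(-0.63)), (15.2, np.float64(-0.59))]
wrist [(32.5, np.float64(-0.62)), (32.5, np.float64(-0.61)), (32.2, np.float64(-0.63)), (31.9, np.float64(-0.6)), (31.5, np.float64(-0.64)), (31.0, np.float64(-0.59))]
```

View pics/m.png

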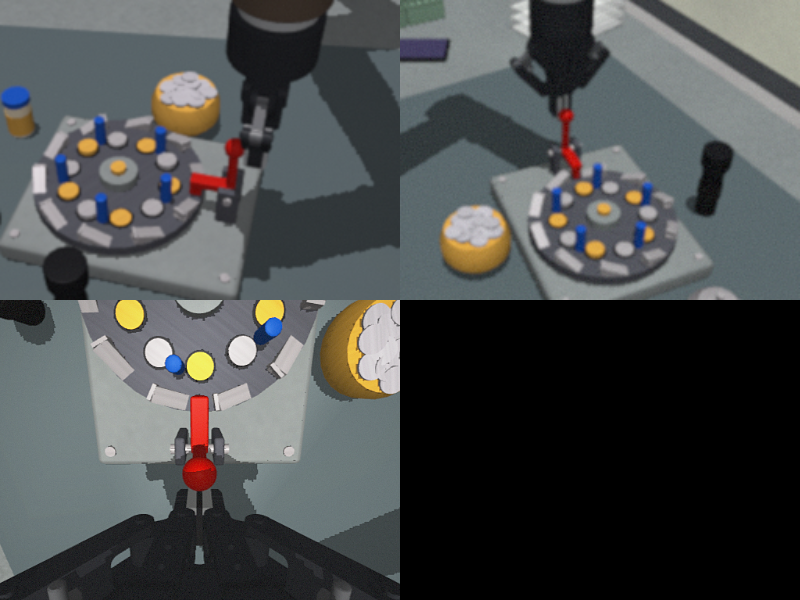

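Almost home. I'll make one more gentle press until the stop shows in the force.

Request:
move_arm([
  [-1, -0.15, -1, 0, 0, 0, 0],
  [-1, -0.15, -1, 0, 0, 0, 0],
])

```text
clock: 14.62
position: [612.8, 44.7, 103.5]
ee_rot: [-0.652, 0.758, 0.0, 0.001]
contact_force: [0.7, 7.6, 1.8]
gripper_width: -0.0
```

Request:
move_arm([
  [-1, -0.15, -1, 0, 0, 0, 0],
  [-1, -0.15, -1, 0, 0, 0, 0],
])

```text
clock: 14.78
position: [612.8, 44.5, 103.6]
ee_rot: [-0.652, 0.758, 0.0, 0.002]
contact_force: [0.8, 9.8, 2.1]
gripper_width: 0.1
```

At the stop: the force rises while the position stays put. I'll hold, then withdraw.

Request:
move_arm([
  [-1, 0.5, 4, 0, 0, 0, 0],
  [-1, 3, 20, 0, 0, 0, 0],
  [-1, 6, 40, 0, 0, 0, 0],
  [-1, 6, 40, 40, 0, 0, 0],
  [-1, 6, 40, 80, 0, 0, 0],
])

```text
clock: 15.2
position: [615.7, 82.8, 180.3]
ee_rot: [-0.652, 0.758, 0.002, -0.005]
contact_force: [2.1, 0.6, 0.5]
gripper_width: 0.0
```

Request:
move_arm([
  [-1, 0, 0, 10, 0, 0, 0],
  [-1, 0, 0, 10, 0, 0, 0],
  [-1, 0, 0, 10, 0, 0, 0],
  [-1, 0, 0, 10, 0, 0, 0],
])

```text
clock: 15.53
position: [617.0, 82.4, 191.7]
ee_rot: [-0.652, 0.758, 0.001, -0.002]
contact_force: [0.3, -0.6, 0.6]
gripper_width: -0.2
```

```bash
python3 look.py n.png; python3 wh.py; python3 - <<'E'
from h import *
for n in("scene","side"):
    p=optics.get_image(n)
    for k,z in {"pot_mid":25,"torch_mid":52,"bell_mid":25,"tube_mid":27}.items():
        r=nets.tip_of(k,p)
        if r: print(n,k,atz(p,r[0]["uv"],z).round(),round(r[0]["conf"],2))
E
```

```text
[617.   82.4 191.7] [ 0.3 -0.6  0.6] 15.5333
scene pawl -0.04 res 0.8 0.6
scene peg deg 137.8 wheel -0.42 r 51.8 0.55
side pawl -0.15 res 3.0 0.74
side peg deg 125.3 wheel 0.62 r 56.5 0.93
wrist pawl -0.01 res 1.8 0.76
scene [(18.5, np.float64(-0.61)), (18.5, np.float64(-0.63)), (18.4, np.float64(-0.62)), (18.3, np.float64(-0.64)), (18.3, np.float64(-0.6)), (18.2, np.float64(-0.59))]
side [(15.5, np.float64(-0.61)), (15.4, np.float64(-0.6)), (15.2, np.float64(-0.62)), (15.1, np.float64(-0.63)), (15.1, np.float64(-0.64)), (15.0, np.float64(-0.59))]
wrist [(22.7, np.float64(-0.6)), (22.7, np.float64(-0.61)), (22.5, np.float64(-0.62)), (22.2, np.float64(-0.59)), (22.2, np.float64(-0.63)), (21.9, np.float64(-0.58))]
scene pot_mid [457. -29.  25.] 0.62
scene torch_mid [ 749. -110.   52.] 0.78
scene bell_mid [ 630. -258.   25.] 0.9
scene tube_mid [ 487. -128.   27.] 0.54
side pot_mid [454. -30.  25.] 0.6
side torch_mid [ 750. -113.   52.] 0.93
side bell_mid [ 634. -252.   25.] 0.8
side tube_mid [ 482. -228.   27.] 0.81
```

View pics/n.png

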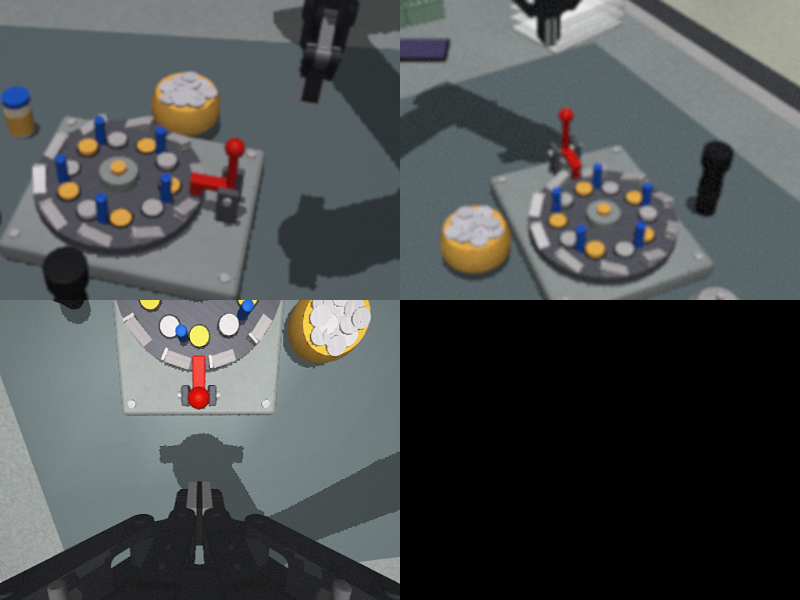

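The lever is upright, the pawl is home, the wheel is about -0.61 and the robot is clear.

```bash
python3 -c "
from bench import workorder
print(workorder.job_done())"
```

```text
the job is handed in; nothing more can be done
None
```

The job is handed in at about 16 s of the 53 s allowed. No verdict was reported, so what follows is from my own checks.

**What I did:** I pushed the ball lever outward with the closed fingertips until the pawl stood at about 0.65 rad, where it stayed. I then pushed the wheel back one notch by a rear peg and pushed the lever in until it met its stop. The highest force I read was about 10 N, at that stop.

**Last checks:**
- **Wheel:** about -0.61 rad in all three cameras when matching the blue pegs, against a target of -0.628 ± 0.1.
- **Pawl:** between -0.04 and 0.0 rad from the scene and wrist views, with the lever upright.
- **Robot:** withdrawn and touching nothing.
- **Pot, torch, bell and tube:** never touched. Their measured positions are within about 6 mm of the start, apart from the readings below.

**Readings that disagreed:**
- **Side camera, pawl:** it read low throughout, for example -0.15 at the end. That view is poorly placed for this angle, so I set it aside.
- **Single-peg readings from the network:** the last ones scattered (-0.42 in the scene view; 0.62 in the side view, which is the same peg spacing wrapped round). The peg matching is the reading I relied on.
- **Side camera, pot:** its end reading differs by about 10 mm from its own first reading, which was off from the other two cameras.
- **Scene camera, tube:** one low-confidence reading (0.54) put it 100 mm off. The picture and the side view show it where it was.

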